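Nest the graded brush pots into a tiered brush holder

ROBOT

A 6-joint arm with a two-finger parallel gripper is mounted at the origin on the work surface. World frame = base frame: x ahead of the robot, y to its left, z up, the work surface at z = 0. Lengths are in m, angles in rad, forces in N, time in s.
With the tool pointing down it reaches from about 0.275 to 0.75 m from the base axis. Payload 10.2 kg.
Tool frame: the origin (TCP) lies at the centre of the arm's flange, where the gripper is bolted on; the fingertips stand 166 mm ahead of it and the grasp point (between the pads) lies 147 mm ahead of it; z points along the fingers, y is the line along which they close (so a half turn about z gives the same grasp; the last joint's range is limited). The gripper opens to 88 mm and grips with 3 to 60 N. Pads are 18 mm wide; open, the fingers measure 123 mm over their backs; the gripper's body (75 mm by 187 mm) begins 45 mm behind the grasp point.
Start: joints at [1.123, 0.313, 1.498, -0, 1.331, -0.223], TCP at [0.117, 0.512, 0.405] pointing down, gripper open.
Joint ranges: [-2.94, 2.94], [-0.97, 2.17], [0.19, 2.56], [-1.23, 4.37], [0.02, 3.11], [-2.88, 2.88]. Speed limits (rad/s): [2.39, 2.39, 3.01, 3.14, 3.14, 3.14].

INTERFACE

Orientations are given as a 3x3 rotation matrix whose columns are the frame's x, y, z axes.
In Python, from workcell import env gives the robot as it stands.
- The arm moves only by the tool play_rows, never from a script. Its argument "increments" is a list of rows, each an object with "offset": the shift along the tool's x, y, z in mm, a list of three; "twist": the turn, a rotation vector about the tool's x, y, z in degrees, a list of three. In form: [{"offset": [x, y, z], "twist": [ax, ay, az]}, ...]. A call has exactly 10 rows; each row is the pose to reach, as a shift and turn from the pose commanded when the call began, along the tool's axes at that moment; what a row does not reach only later rows make up. A row lasts 1/12 s, in which the tool goes at most 41.7 mm and 7.16 degrees, less where a joint would pass 70% of its speed; a pose out of reach is approached as far as the arm can. A call with a gripper value outside its range is refused whole. "gripper" is the closure in counts, from 0 (fully open) to 255 (shut), set as the call begins (left out, the last holds). The fingers move at their own pace and stop on an object; "force" is the grip in N (left out, the last holds). Time passes only in rows, so rows that repeat a pose let the fingers close, or fill a call up. It gives the time, the measured TCP pose, the force, the opening and the grip force at its end, in the units of the state.
- env.sense(): the state, without advancing time (a new reading comes with each control period).
- env.read_camera(name): name is "scene" or "top" or "wrist"; returns a dict with "image" (420x560x3 uint8, red, green, blue), "fx", "fy", "cx", "cy" (pixels), "k1" (the pictures are not rectified: a ray, as slopes to the right and down, at radius r is drawn at 1 + k1 r^2 times it, then the intrinsics apply), "xyz" and "orientation" of the camera in the world. Camera axes: x right, y down, z forward; pixel columns grow to the right and rows downward; lengths in m; the calibration is good to about 2 mm. A picture is of the moment at which its call begins. There is no depth.
- env.close_job(): hands the job in; it is judged then, once.
The state is a dict: "time_s": time; "joint_positions": joint angles; "joint_velocities": joint speeds; "tau": joint torques, N m; "position": TCP position; "tcp_rot": TCP orientation; "force": force on the tool from outside, world axes, zero at the start; "ft_torque": the same for the moment, N m; "opening": finger opening in m; "gripper_force": force on a finger pad.
Only numpy, scipy, OpenCV 4.12 (cv2) and the standard library are available. Lean on these libraries where they do the work, as an engineer would, in place of code of your own. Each camera call takes 0.05 s, during which the arm holds its last target. There are 200 camera calls.

TASK

Make up the tiered brush holder: nest the three plain steel brush pots in size order, the middle one standing in the wide low one and the slim tall one (now leaning in its sloping wooden rest) standing in the middle one, each upright with its foot flat on the floor of the next, the wide pot standing on the desk. Set them down gently, do not drop them in, and leave the other things on the desk where they are.

Things in the scene. Friction and masses are not known exactly. Their poses are not given: they have to be found in the camera images.
- pot_wide: Wide low steel pot, an open straight cylinder standing on the desk: 96 mm outside diameter, 55 mm tall, wall 5 mm (inside diameter 86), floor 5 mm thick. Loose, about 0.4 kg. Origin at the centre of its underside, z up through the mouth.
- pot_middle: Middle steel pot, open straight cylinder standing upright on the desk: 62 mm outside diameter, 90 mm tall, wall 3 mm (inside diameter 56), floor 5 mm thick. Loose, 0.13 to 0.25 kg. Origin at the centre of its underside, z to its mouth. Nested in the wide pot its rim stands 95 mm above the desk, 40 mm over the wide pot's rim.
- pot_slim: Slim tall steel pot, open straight cylinder: 40 mm outside diameter, 120 mm tall, wall 3 mm (inside diameter 34), floor 5 mm thick. Loose, 0.08 to 0.17 kg. At the start it leans about 28 degrees (0.5 rad) from vertical in the pot rest, mouth up. Origin at the centre of its underside, z axis along the pot to its mouth. Nested in the middle pot in the wide pot its rim stands 130 mm above the desk.
- pot_rest: Fixed sloping wooden rest, base 130 x 80 x 8 mm, that holds the slim pot leaning 28 degrees towards the rest's own -x. Origin at the centre of its underside, z up. The slim pot's foot centre starts 30 mm along +x and 32 mm above the origin. It hugs the lowest 40 mm of the pot at the sides (56 mm over its cheeks) and 75 mm underneath; the top 45 mm is free. The pot slides out along its own axis.
- mug: Bystander: white mug, 76 mm diameter, 85 mm tall, handle at its +y. Origin at the centre of its underside.
- solvent: Bystander: amber bottle, 60 mm diameter, 150 mm tall. Origin at the centre of its underside.
- paint_jar: Bystander: jar with a white lid, 52 mm diameter, 55 mm tall. Origin at the centre of its underside.
- dipper: Bystander: low brass oil dipper, 60 mm diameter, 24 mm tall. Origin at the centre of its underside.
- wood_block: Bystander: dark wood block 50 x 100 x 35 mm (x, y, z). Origin at the centre of its underside.
- brush: Bystander: flat brush, 150 mm long and under 30 mm high, lying along its own x. Origin under its middle.
- ink: Bystander: small black-capped jar, 44 mm diameter, 50 mm tall. Origin at the centre of its underside.
Not all that is in view belongs to the job. Leave any pink or purple look-alike of the pot_slim alone.

How it is judged:
By the outcome, as a careful person would: the job done as asked, in the order asked, and still so for the second after the job is handed in, with the robot touching nothing.
It also fails if it takes over 58 s, if anything falls off the work surface, if the arm or the gripper's body presses on something with over 40 N, if the wrist force passes 120 N, or if a joint passes its speed limit or range.

## Working session

There is one attempt and no reset: what is moved stays moved. The work goes in short steps, Python scripts to look and compute and a tool call to move; the robot and the scene stay as the last step left them, time stands still between calls to the robot, and variables do not carry over. Pictures are saved under pics/ and viewed, at most 13 in all, crops included, and the job is handed in when it is done.

Besides the shell and the picture viewer there is one more tool, called after "Emit:" by a JSON object that holds its "method" and its "body". play_rows: Moves the arm, as the interface text tells. Its arguments: {"type":"object","properties":{"increments":{"type":"array","items":{"type":"object","properties":{"offset":{"type":"array","items":{"type":"number"}},"twist":{"type":"array","items":{"type":"number"}}}}},"gripper":{"type":"number"},"force":{"type":"number"}},"required":["increments"]}

```bash
mkdir -p pics; ls; python3 - <<'E'
from workcell import env
import cv2,pickle
d={}
for n in ["scene","top"]:
    c=env.read_camera(n); d[n]=c
    cv2.imwrite(f"pics/{n}0.png",c["image"][:,:,::-1])
    print(n,{k:v for k,v in c.items() if k!="image"})
pickle.dump(d,open("cams0.pkl","wb"))
print(env.sense())
E
```

```text
pics
scene {'fx': 499.05489725694247, 'fy': 499.05489725694247, 'cx': 276.99939039115424, 'cy': 216.4636410809836, 'k1': -0.08820241069761287, 'xyz': array([1.18429669, 0.59341394, 0.65932931]), 'orientation': array([[-0.66709959,  0.42089448, -0.61467551],
       [ 0.74496662,  0.37877705, -0.54913813],
       [ 0.00169577, -0.82424255, -0.56623435]])}
top {'fx': 402.8669176648321, 'fy': 402.8669176648321, 'cx': 274.16979566027356, 'cy': 207.5432650099793, 'k1': 0.012449981181598565, 'xyz': array([0.37437981, 0.00680062, 1.17621555]), 'orientation': array([[ 0.00837441, -0.99298863,  0.11791293],
       [-0.99995153, -0.0077054 ,  0.00612851],
       [-0.00517698, -0.11795853, -0.99300503]])}
{'time_s': 0.1, 'joint_positions': array([ 1.12262686e+00,  3.13333384e-01,  1.49832783e+00,  1.73746552e-06,
        1.33098872e+00, -2.23395537e-01]), 'joint_velocities': array([ 5.03384520e-04, -3.10971544e-03, -8.12253650e-04, -1.60326730e-05,
        2.30788689e-05, -1.22718050e-04]), 'tau': array([ 3.20701263e-03, -4.02818549e+01, -2.52647316e+01,  6.96165604e-02,
        3.42021638e-02, -7.08888342e-05]), 'position': array([0.11700798, 0.5117567 , 0.40426177]), 'tcp_rot': array([[-9.74844374e-01,  2.22886147e-01, -4.59661492e-04],
       [ 2.22886496e-01,  9.74843938e-01, -9.52141002e-04],
       [ 2.35879180e-04, -1.03064164e-03, -9.99999441e-01]]), 'force': array([ 0.4223225 , -0.9100954 ,  0.15597045]), 'ft_torque': array([ 0.06934287,  0.04887621, -0.01875725]), 'gripper_force': 0.0, 'opening': 0.08827557900046197}
```

View pics/scene0.png

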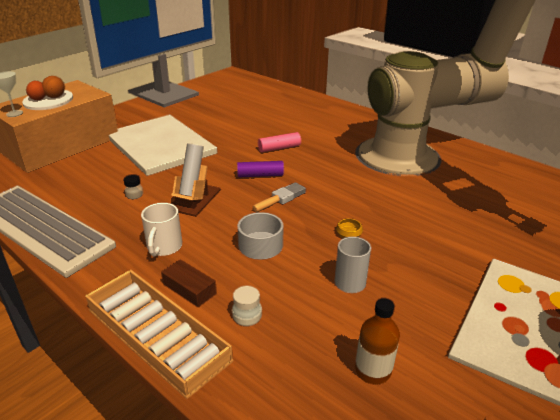

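View pics/top0.png

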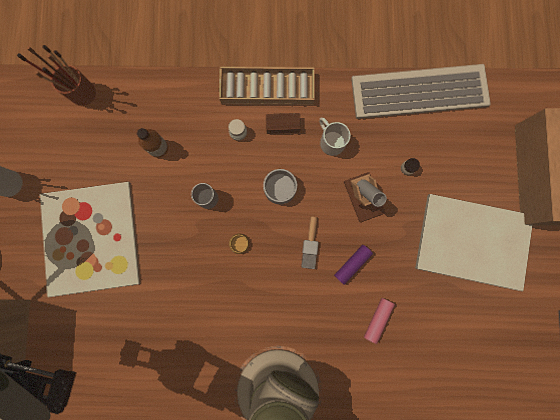

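The scene view shows the wide pot at (261,236), the middle pot at (352,265) and the slim pot leaning in its rest at (191,170). In the top view they are at (281,187), (203,195) and (372,194).
Things that could be taken for pot_slim, in top pixels: the grey leaning cylinder (372,194), the purple cylinder lying down (354,265) and the pink cylinder lying down (380,321). I choose the grey one in the rest and will check it in a close crop.

```bash
cat > h.py <<'E'
import numpy as np,cv2
def ray(c,uv):
    u,v=uv; p=np.array([(u-c["cx"])/c["fx"],(v-c["cy"])/c["fy"]]); q=p.copy()
    for _ in range(10): q=p/(1+c["k1"]*(q@q))
    d=c["orientation"]@np.array([q[0],q[1],1.]); return c["xyz"],d/np.linalg.norm(d)
def plane(c,uv,z):
    o,d=ray(c,uv); return o+d*(z-o[2])/d[2]
def proj(c,P):
    x=c["orientation"].T@(np.asarray(P)-c["xyz"]); q=x[:2]/x[2]; q=q*(1+c["k1"]*(q@q))
    return np.array([c["cx"]+c["fx"]*q[0],c["cy"]+c["fy"]*q[1]])
def tri(c1,u1,c2,u2):
    o1,d1=ray(c1,u1);o2,d2=ray(c2,u2)
    s=np.linalg.lstsq(np.c_[d1,-d2],o2-o1,rcond=None)[0]
    a,b=o1+s[0]*d1,o2+s[1]*d2; return (a+b)/2,np.linalg.norm(a-b)
E
python3 - <<'E'
from h import *; import pickle
d=pickle.load(open("cams0.pkl","rb")); t=d["top"]
for n,uv,z in [("wide",(281,186),.055),("mid",(203,194),.09),("slimmouth",(378,200),.14),("mug",(336,138),.085),("ink",(412,166),.05),("dipper",(240,243),.024),("brush",(310,243),.01),("block",(283,123),.035),("jar",(237,129),.055),("bottle",(147,136),.12)]:
    print(n,plane(t,uv,z).round(3))
a=cv2.resize(t["image"][145:245,330:430],(400,400),interpolation=cv2.INTER_CUBIC)
s=d["scene"]["image"][130:230,150:250]
b=cv2.resize(s,(400,400),interpolation=cv2.INTER_CUBIC)
cv2.imwrite("pics/crop1.png",np.hstack([a,b])[:,:,::-1])
E
```

```text
wide [ 0.569 -0.005  0.055]
mid [0.539 0.208 0.09 ]
slimmouth [ 0.519 -0.256  0.14 ]
mug [ 0.7   -0.157  0.085]
ink [ 0.63  -0.377  0.05 ]
dipper [0.409 0.11  0.024]
brush [ 0.411 -0.09   0.01 ]
block [ 0.759 -0.01   0.035]
jar [0.734 0.122 0.055]
bottle [0.691 0.358 0.12 ]
```

View pics/crop1.png

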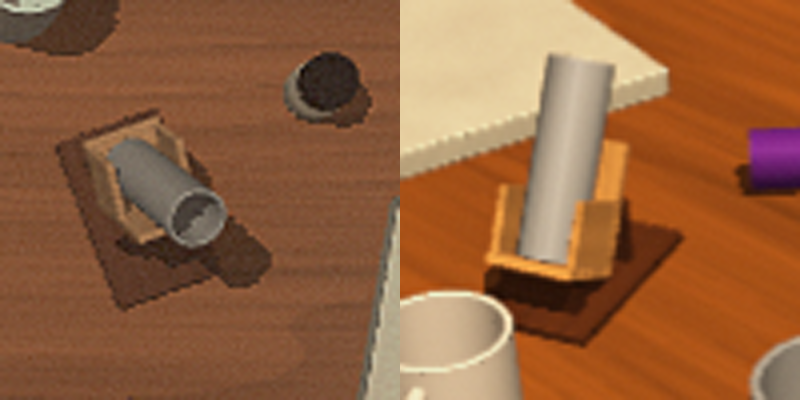

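The crop confirms it: a plain grey open cylinder leans in the wooden rest, with its mouth at top pixel (379,199.5). The rest's base corners are at (369.3,172.5), (344.3,181.8) and (361.3,222). I'll work out the rest's yaw and start moving towards the middle pot.

```bash
python3 - <<'E'
from h import *; import pickle
d=pickle.load(open("cams0.pkl","rb")); t=d["top"];s=d["scene"]
P=[plane(t,p,.008)[:2] for p in [(369.3,172.5),(344.3,181.8),(361.3,222)]]
print(np.round(P,3)); l=P[2]-P[1]; w=P[0]-P[1]
print(np.linalg.norm(l),np.linalg.norm(w),np.degrees(np.arctan2(l[1],l[0])),np.degrees(np.arctan2(w[1],w[0])))
print("ctr",(P[0]+P[2])/2)
m,e=tri(t,(379.3,199.5),s,(294.5+0-149.5+150-150+0,144)) if 0 else tri(t,(379.3,199.5),s,(150+180/4,130+60/4))
print("mouth tri",m,e)
E
```

```text
[[ 0.619 -0.265]
 [ 0.591 -0.191]
 [ 0.473 -0.239]]
0.12739266694571202 0.07905387967572063 -157.9473730868209 -69.01604154699564
ctr [ 0.54599299 -0.25225107]
mouth tri [ 0.52102794 -0.26021932  0.13339155] 0.0011952798372696749
```

Emit:
{"method": "play_rows", "body": {"increments": [{"offset": [-36, -15, 3], "twist": [0, 0, 7]}, {"offset": [-72, -30, 6], "twist": [0, 0, 14]}, {"offset": [-108, -45, 9], "twist": [0, 0, 21]}, {"offset": [-144, -60, 12], "twist": [0, 0, 28]}, {"offset": [-180, -75, 15], "twist": [0, 0, 35]}, {"offset": [-216, -90, 18], "twist": [0, 0, 42]}, {"offset": [-252, -105, 21], "twist": [0, 0, 49]}, {"offset": [-288, -120, 24], "twist": [0, 0, 56]}, {"offset": [-324, -135, 27], "twist": [0, 0, 63]}, {"offset": [-360, -150, 30], "twist": [0, 0, 70]}], "gripper": 0, "force": 20}}

```text
time_s: 0.93
position: [0.4358, 0.2838, 0.3744]
tcp_rot: [[-0.118, 0.993, -0.0], [0.993, 0.118, -0.0], [-0.0, -0.001, -1.0]]
force: [0.2, 1.1, -0.2]
opening: 0.0884
gripper_force: 0.0
```

Emit:
{"method": "play_rows", "body": {"increments": [{"offset": [-20, 20, 10], "twist": [0, 0, 3]}, {"offset": [-45, 45, 20], "twist": [0, 0, 5]}, {"offset": [-65, 70, 30], "twist": [0, 0, 7]}, {"offset": [-88, 93, 50], "twist": [0, 0, 7]}, {"offset": [-88, 93, 50], "twist": [0, 0, 7]}, {"offset": [-88, 93, 50], "twist": [0, 0, 7]}, {"offset": [-88, 93, 50], "twist": [0, 0, 7]}, {"offset": [-88, 93, 50], "twist": [0, 0, 7]}, {"offset": [-88, 93, 50], "twist": [0, 0, 7]}, {"offset": [-88, 93, 50], "twist": [0, 0, 7]}]}}

```text
time_s: 1.77
position: [0.5372, 0.2102, 0.3254]
tcp_rot: [[-0.003, 1.0, 0.001], [1.0, 0.003, 0.0], [0.0, 0.001, -1.0]]
force: [-0.6, -0.3, 0.2]
opening: 0.0882
gripper_force: 0.0
```

```bash
python3 - <<'E'
from workcell import env
from h import *; import pickle
c=env.read_camera("wrist"); pickle.dump(c,open("w1.pkl","wb"))
im=c["image"].copy()
print(c["xyz"],c["orientation"].round(3),env.sense()["position"],proj(c,[.539,.208,.09]),proj(c,[.569,-.005,.055]))
cv2.imwrite("pics/w1.png",im[:,:,::-1])
E
```

```text
[0.53727518 0.28295925 0.30520622] [[ 1.     0.002  0.001]
 [ 0.002 -0.96  -0.281]
 [ 0.     0.281 -0.96 ]] [0.53731936 0.21007959 0.32531652] [275.84400971 221.79651223] [303.17352843 401.77107496]
```

View pics/w1.png

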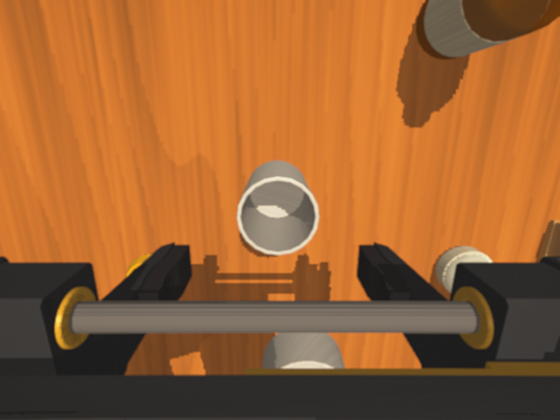

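The wrist view shows the middle pot's rim centred at (278,216), between the fingers. That puts the pot at about (0.541, 0.212). I'll descend and grip.

Emit:
{"method": "play_rows", "body": {"increments": [{"offset": [2, 4, 12], "twist": [0, 0, 0]}, {"offset": [2, 4, 25], "twist": [0, 0, 0]}, {"offset": [2, 4, 38], "twist": [0, 0, 0]}, {"offset": [2, 4, 51], "twist": [0, 0, 0]}, {"offset": [2, 4, 64], "twist": [0, 0, 0]}, {"offset": [2, 4, 77], "twist": [0, 0, 0]}, {"offset": [2, 4, 90], "twist": [0, 0, 0]}, {"offset": [2, 4, 98], "twist": [0, 0, 0]}, {"offset": [2, 4, 102], "twist": [0, 0, 0]}, {"offset": [2, 4, 102], "twist": [0, 0, 0]}]}}

```text
time_s: 2.65
position: [0.5416, 0.2116, 0.2218]
tcp_rot: [[-0.002, 1.0, -0.001], [1.0, 0.002, -0.0], [-0.0, -0.001, -1.0]]
force: [-1.0, -0.1, -0.3]
opening: 0.0879
gripper_force: 0.0
```

Emit:
{"method": "play_rows", "body": {"increments": [{"offset": [0, 0, 0], "twist": [0, 0, 0]}, {"offset": [0, 0, 0], "twist": [0, 0, 0]}, {"offset": [0, 0, 0], "twist": [0, 0, 0]}, {"offset": [0, 0, 0], "twist": [0, 0, 0]}, {"offset": [0, 0, 0], "twist": [0, 0, 0]}, {"offset": [0, 0, 0], "twist": [0, 0, 0]}, {"offset": [0, 0, 0], "twist": [0, 0, 0]}, {"offset": [0, 0, 0], "twist": [0, 0, 0]}, {"offset": [0, 0, 0], "twist": [0, 0, 0]}, {"offset": [0, 0, 0], "twist": [0, 0, 0]}], "gripper": 255, "force": 20}}

```text
time_s: 3.48
position: [0.5417, 0.2116, 0.2232]
tcp_rot: [[-0.002, 1.0, 0.0], [1.0, 0.002, 0.0], [0.0, 0.0, -1.0]]
force: [-2.7, -0.0, 5.7]
opening: 0.062
gripper_force: 20.0
```

Emit:
{"method": "play_rows", "body": {"increments": [{"offset": [0, 0, -5], "twist": [0, 0, 0]}, {"offset": [0, 0, -15], "twist": [0, 0, 0]}, {"offset": [0, 0, -30], "twist": [0, 0, 0]}, {"offset": [0, 0, -45], "twist": [0, 0, 0]}, {"offset": [0, 0, -60], "twist": [0, 0, 0]}, {"offset": [0, 0, -75], "twist": [0, 0, 0]}, {"offset": [0, 0, -90], "twist": [0, 0, 0]}, {"offset": [0, 0, -105], "twist": [0, 0, 0]}, {"offset": [0, 0, -110], "twist": [0, 0, 0]}, {"offset": [0, 0, -110], "twist": [0, 0, 0]}]}}

```text
time_s: 4.32
position: [0.5418, 0.2116, 0.3342]
tcp_rot: [[-0.002, 1.0, 0.003], [1.0, 0.002, 0.0], [0.0, 0.003, -1.0]]
force: [-0.2, -0.6, -2.0]
opening: 0.0625
gripper_force: 20.0
```

```bash
python3 - <<'E'
from h import *; import pickle
d=pickle.load(open("cams0.pkl","rb")); t=d["top"];s=d["scene"]
a=cv2.resize(t["image"][147:227,240:320],(400,400),interpolation=cv2.INTER_CUBIC)
b=cv2.resize(s["image"][196:276,221:301],(400,400),interpolation=cv2.INTER_CUBIC)
o=np.hstack([a,b])[:,:,::-1].copy()
for k,(c,u0,v0,x) in enumerate([(t,240,147,0),(s,221,196,400)]):
    for th in np.linspace(0,6.28,60):
        for r in (.043,.048):
            p=proj(c,[.569+r*np.cos(th),-.005+r*np.sin(th),.055]); cv2.circle(o,(int((p[0]-u0+.5)*5)+x,int((p[1]-v0+.5)*5)),1,(0,0,255),-1)
cv2.imwrite("pics/wide.png",o)
E
```

```text
(no output)
```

View pics/wide.png

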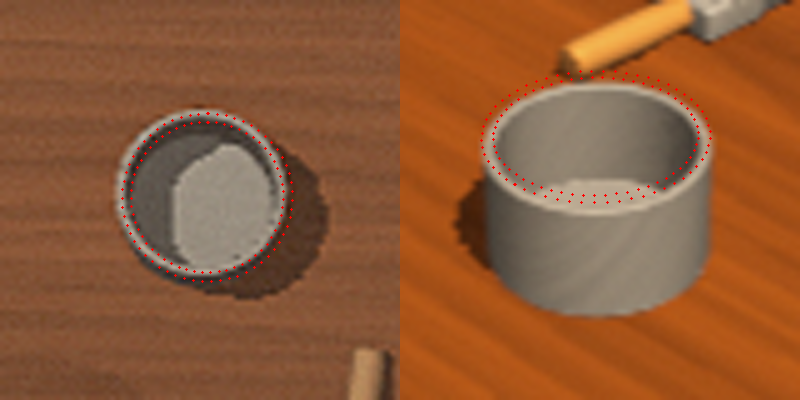

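The drawn circle at (0.569,-0.005) is off by about 1 px in the top view and 2 px in the scene view. That puts the wide pot at about (0.571,-0.001). I'll carry the middle pot over and check by wrist view before lowering.

Emit:
{"method": "play_rows", "body": {"increments": [{"offset": [-12, 2, 0], "twist": [0, 0, 0]}, {"offset": [-40, 5, 0], "twist": [0, 0, 0]}, {"offset": [-70, 10, 0], "twist": [0, 0, 0]}, {"offset": [-105, 15, 0], "twist": [0, 0, 0]}, {"offset": [-140, 20, 0], "twist": [0, 0, 0]}, {"offset": [-170, 25, 0], "twist": [0, 0, 0]}, {"offset": [-195, 29, 0], "twist": [0, 0, 0]}, {"offset": [-208, 29, 0], "twist": [0, 0, 0]}, {"offset": [-214, 29, 0], "twist": [0, 0, 0]}, {"offset": [-214, 29, 0], "twist": [0, 0, 0]}]}}

```text
time_s: 5.15
position: [0.571, -0.0032, 0.3321]
tcp_rot: [[-0.001, 1.0, -0.001], [1.0, 0.001, 0.0], [0.0, -0.001, -1.0]]
force: [-0.2, -0.3, -1.4]
opening: 0.0626
gripper_force: 20.0
```

Emit:
{"method": "play_rows", "body": {"increments": [{"offset": [0, 0, 5], "twist": [0, 0, 0]}, {"offset": [0, 0, 10], "twist": [0, 0, 0]}, {"offset": [0, 0, 15], "twist": [0, 0, 0]}, {"offset": [0, 0, 20], "twist": [0, 0, 0]}, {"offset": [0, 0, 25], "twist": [0, 0, 0]}, {"offset": [0, 0, 30], "twist": [0, 0, 0]}, {"offset": [0, 0, 35], "twist": [0, 0, 0]}, {"offset": [0, 0, 40], "twist": [0, 0, 0]}, {"offset": [0, 0, 43], "twist": [0, 0, 0]}, {"offset": [0, 0, 43], "twist": [0, 0, 0]}]}}

```text
time_s: 5.98
position: [0.5711, -0.0024, 0.289]
tcp_rot: [[-0.002, 1.0, -0.001], [1.0, 0.002, 0.0], [0.0, -0.001, -1.0]]
force: [-0.0, -0.1, -2.5]
opening: 0.0625
gripper_force: 20.0
```

```bash
python3 - <<'E'
from workcell import env
from h import *
o=[]
for n in ("top","scene"):
    c=env.read_camera(n); u,v=proj(c,[.571,-.001,.08]).astype(int)
    o.append(cv2.resize(c["image"][v-40:v+40,u-40:u+40],(400,400),interpolation=cv2.INTER_CUBIC))
cv2.imwrite("pics/pre.png",np.hstack(o)[:,:,::-1]); s=env.sense();print(s["position"],s["force"])
E
```

```text
[ 0.57122694 -0.0024328   0.28976393] [-0.51096481  0.54298828 -1.68483488]
```

View pics/pre.png

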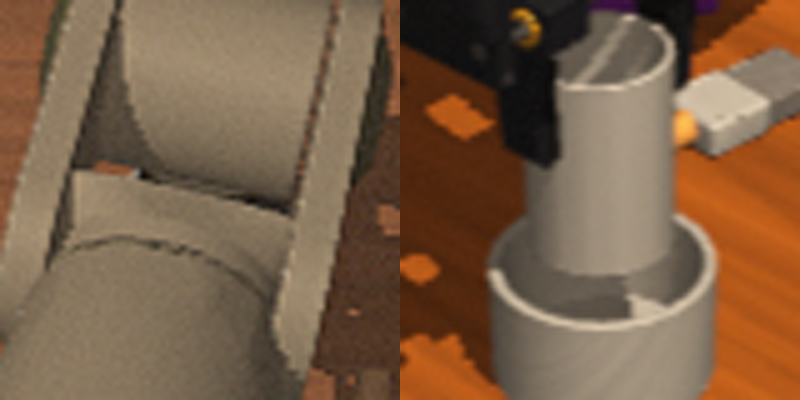

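The scene crop shows the middle pot's foot at (600,270), centred over the wide mouth at about (603,267). I'll lower it.

Emit:
{"method": "play_rows", "body": {"increments": [{"offset": [0, 0, 6], "twist": [0, 0, 0]}, {"offset": [0, 0, 12], "twist": [0, 0, 0]}, {"offset": [0, 0, 18], "twist": [0, 0, 0]}, {"offset": [0, 0, 24], "twist": [0, 0, 0]}, {"offset": [0, 0, 30], "twist": [0, 0, 0]}, {"offset": [0, 0, 36], "twist": [0, 0, 0]}, {"offset": [0, 0, 42], "twist": [0, 0, 0]}, {"offset": [0, 0, 48], "twist": [0, 0, 0]}, {"offset": [0, 0, 53], "twist": [0, 0, 0]}, {"offset": [0, 0, 55], "twist": [0, 0, 0]}]}}

```text
time_s: 6.92
position: [0.5711, -0.0024, 0.2338]
tcp_rot: [[-0.002, 1.0, -0.001], [1.0, 0.002, 0.0], [0.0, -0.001, -1.0]]
force: [0.6, 0.2, -2.3]
opening: 0.062
gripper_force: 20.0
```

Emit:
{"method": "play_rows", "body": {"increments": [{"offset": [0, 0, 0.5], "twist": [0, 0, 0]}, {"offset": [0, 0, 1], "twist": [0, 0, 0]}, {"offset": [0, 0, 1.5], "twist": [0, 0, 0]}, {"offset": [0, 0, 2], "twist": [0, 0, 0]}, {"offset": [0, 0, 2.5], "twist": [0, 0, 0]}, {"offset": [0, 0, 3], "twist": [0, 0, 0]}, {"offset": [0, 0, 3.5], "twist": [0, 0, 0]}, {"offset": [0, 0, 4], "twist": [0, 0, 0]}, {"offset": [0, 0, 4.5], "twist": [0, 0, 0]}, {"offset": [0, 0, 5], "twist": [0, 0, 0]}]}}

```text
time_s: 7.75
position: [0.5712, -0.0024, 0.2297]
tcp_rot: [[-0.002, 1.0, 0.0], [1.0, 0.002, -0.0], [-0.0, 0.0, -1.0]]
force: [-0.0, 0.3, -1.8]
opening: 0.0623
gripper_force: 20.0
```

Emit:
{"method": "play_rows", "body": {"increments": [{"offset": [0, 0, 0.3], "twist": [0, 0, 0]}, {"offset": [0, 0, 0.6], "twist": [0, 0, 0]}, {"offset": [0, 0, 0.9], "twist": [0, 0, 0]}, {"offset": [0, 0, 1.2], "twist": [0, 0, 0]}, {"offset": [0, 0, 1.4], "twist": [0, 0, 0]}, {"offset": [0, 0, 1.6], "twist": [0, 0, 0]}, {"offset": [0, 0, 1.8], "twist": [0, 0, 0]}, {"offset": [0, 0, 2], "twist": [0, 0, 0]}, {"offset": [0, 0, 2], "twist": [0, 0, 0]}, {"offset": [0, 0, 2], "twist": [0, 0, 0]}]}}

```text
time_s: 8.58
position: [0.5712, -0.0024, 0.2282]
tcp_rot: [[-0.002, 1.0, 0.0], [1.0, 0.002, -0.0], [-0.0, 0.0, -1.0]]
force: [-3.6, 0.3, 5.8]
opening: 0.0623
gripper_force: 20.0
```

Contact is made: the vertical force went from -2 to +5.8 N. I'll release and rise.

Emit:
{"method": "play_rows", "body": {"increments": [{"offset": [0, 0, 0], "twist": [0, 0, 0]}, {"offset": [0, 0, 0], "twist": [0, 0, 0]}, {"offset": [0, 0, 0], "twist": [0, 0, 0]}, {"offset": [0, 0, 0], "twist": [0, 0, 0]}, {"offset": [0, 0, 0], "twist": [0, 0, 0]}, {"offset": [0, 0, 0], "twist": [0, 0, 0]}, {"offset": [0, 0, 0], "twist": [0, 0, 0]}, {"offset": [0, 0, 0], "twist": [0, 0, 0]}, {"offset": [0, 0, 0], "twist": [0, 0, 0]}, {"offset": [0, 0, 0], "twist": [0, 0, 0]}], "gripper": 0}}

```text
time_s: 9.42
position: [0.5712, -0.0024, 0.2277]
tcp_rot: [[-0.002, 1.0, 0.0], [1.0, 0.002, -0.0], [-0.0, 0.0, -1.0]]
force: [0.2, 0.1, 0.3]
opening: 0.0883
gripper_force: 0.0
```

Emit:
{"method": "play_rows", "body": {"increments": [{"offset": [0, 0, -10], "twist": [0, 0, 0]}, {"offset": [0, 0, -25], "twist": [0, 0, 0]}, {"offset": [0, 0, -40], "twist": [0, 0, 0]}, {"offset": [0, 0, -60], "twist": [0, 0, 0]}, {"offset": [0, 0, -80], "twist": [0, 0, 0]}, {"offset": [0, 0, -100], "twist": [0, 0, 0]}, {"offset": [0, 0, -120], "twist": [0, 0, 0]}, {"offset": [0, 0, -130], "twist": [0, 0, 0]}, {"offset": [0, 0, -130], "twist": [0, 0, 0]}, {"offset": [0, 0, -130], "twist": [0, 0, 0]}]}}

```text
time_s: 10.25
position: [0.571, -0.0024, 0.3576]
tcp_rot: [[-0.002, 1.0, 0.0], [1.0, 0.002, -0.0], [-0.0, 0.0, -1.0]]
force: [-0.3, 0.3, 0.6]
opening: 0.0881
gripper_force: 0.0
```

```bash
python3 - <<'E'
from workcell import env
from h import *; import pickle
from scipy.spatial.transform import Rotation as R
w=env.read_camera("wrist"); pickle.dump(w,open("w2.pkl","wb"))
s=env.read_camera("scene")
u,v=proj(s,[.571,-.001,.06]).astype(int)
a=cv2.resize(s["image"][v-40:v+40,u-40:u+40],(300,300),interpolation=cv2.INTER_CUBIC)
b=cv2.resize(w["image"],(400,300))
cv2.imwrite("pics/nest1.png",np.hstack([a,b])[:,:,::-1])
S=env.sense();p,T=S["position"],S["tcp_rot"];print(p)
# slim grasp target
for l in (-158.5,):
    L=np.radians(l);e=np.array([np.cos(L),np.sin(L),0]);th=.5
    ax=np.sin(th)*e+np.array([0,0,np.cos(th)])
    m=np.array([.5215,-.2585,.138]) # mouth
    z=-ax;y=np.cross([0,0,1],e);y*=np.sign(y[0]);x=np.cross(y,z);G=np.c_[x,y,z]
    for back in (135,135+110):
        P=m+ax*back/1000
        print(back,P.round(4),"off",(T.T@(P-p)*1000).round(1),"twist",np.degrees(R.from_matrix(T.T@G).as_rotvec()).round(1))
    print(G.round(3))
E
```

```text
[ 0.57102812 -0.00239137  0.35650078]
135 [ 0.4613 -0.2822  0.2565] off [-279.6 -110.1  100.1] twist [-17.3  25.2  67.1]
245 [ 0.4122 -0.3015  0.353 ] off [-298.8 -159.4    3.7] twist [-17.3  25.2  67.1]
[[ 0.817  0.367  0.446]
 [ 0.322 -0.93   0.176]
 [ 0.479  0.    -0.878]]
```

View pics/nest1.png

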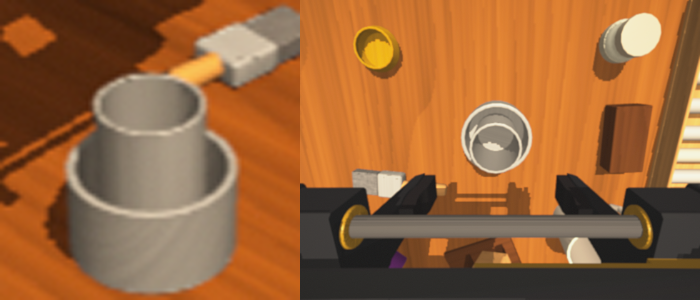

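The nest is upright and the middle pot is inside the wide one (left crop; wrist view at (497,140)). I'll go to the tilted pre-grasp for the slim pot.

Emit:
{"method": "play_rows", "body": {"increments": [{"offset": [-27, -14, 0], "twist": [-1.6, 2.3, 6]}, {"offset": [-54, -29, 0], "twist": [-3.1, 4.5, 12.1]}, {"offset": [-81, -43, 1], "twist": [-4.7, 6.8, 18.1]}, {"offset": [-108, -58, 1], "twist": [-6.2, 9.1, 24.2]}, {"offset": [-135, -72, 2], "twist": [-7.8, 11.3, 30.2]}, {"offset": [-162, -86, 2], "twist": [-9.3, 13.6, 36.2]}, {"offset": [-189, -101, 3], "twist": [-10.9, 15.9, 42.3]}, {"offset": [-216, -115, 3], "twist": [-12.5, 18.1, 48.3]}, {"offset": [-243, -130, 3], "twist": [-14, 20.4, 54.4]}, {"offset": [-270, -144, 4], "twist": [-15.6, 22.7, 60.4]}]}}

```text
time_s: 11.18
position: [0.4267, -0.2739, 0.3528]
tcp_rot: [[0.787, 0.468, 0.403], [0.43, -0.884, 0.187], [0.443, 0.026, -0.896]]
force: [1.1, -0.4, 1.2]
opening: 0.0885
gripper_force: 0.0
```

```bash
cat > g.py <<'E'
from workcell import env
from h import *
from scipy.spatial.transform import Rotation as R
def grasp(l=-158.5,th=.5):
    L=np.radians(l);e=np.array([np.cos(L),np.sin(L),0])
    ax=np.sin(th)*e+np.array([0,0,np.cos(th)]);z=-ax;y=np.cross([0,0,1],e);y*=np.sign(y[0])
    return ax,np.c_[np.cross(y,z),y,z]
def go(P,G):
    S=env.sense();p,T=S["position"],S["tcp_rot"]
    print(S["joint_positions"].round(2),p.round(4),"off",(T.T@(np.array(P)-p)*1000).round(1),"twist",np.degrees(R.from_matrix(T.T@G).as_rotvec()).round(1))
E
python3 -c "
from g import *
ax,G=grasp();go(np.array([.5215,-.2585,.138])+ax*.245,G)"
```

```text
[-0.87  0.29  1.69  0.51  1.09 -0.02] [ 0.4267 -0.2739  0.3528] off [-23.2  17.7 -11.1] twist [-1.6  2.3  6.4]
```

Emit:
{"method": "play_rows", "body": {"increments": [{"offset": [-12, 9, -5], "twist": [-0.8, 1.2, 3.2]}, {"offset": [-23, 18, -11], "twist": [-1.6, 2.3, 6.4]}, {"offset": [-23, 18, -11], "twist": [-1.6, 2.3, 6.4]}, {"offset": [-23, 18, -11], "twist": [-1.6, 2.3, 6.4]}, {"offset": [-23, 18, -11], "twist": [-1.6, 2.3, 6.4]}, {"offset": [-23, 18, -11], "twist": [-1.6, 2.3, 6.4]}, {"offset": [-23, 18, -11], "twist": [-1.6, 2.3, 6.4]}, {"offset": [-23, 18, -11], "twist": [-1.6, 2.3, 6.4]}, {"offset": [-23, 18, -11], "twist": [-1.6, 2.3, 6.4]}, {"offset": [-23, 18, -11], "twist": [-1.6, 2.3, 6.4]}]}}

```text
time_s: 12.02
position: [0.4139, -0.3004, 0.354]
tcp_rot: [[0.815, 0.372, 0.445], [0.327, -0.928, 0.176], [0.479, 0.002, -0.878]]
force: [0.6, 0.4, -0.4]
opening: 0.088
gripper_force: 0.0
```

```bash
python3 - <<'E'
from g import *
import pickle
c=env.read_camera("wrist");pickle.dump(c,open("w3.pkl","wb"))
ax,G=grasp();m=np.array([.5215,-.2585,.138]);go(m+ax*.135,G)
o=c["image"][:,:,::-1].copy()
for d in (0,.04,.08):
  q=m-ax*d
  for th in np.linspace(0,6.28,40):
    p=proj(c,q+.02*(G[:,0]*np.cos(th)+G[:,1]*np.sin(th))); cv2.circle(o,tuple(p.astype(int)),1,(0,0,255),-1)
print(proj(c,m))
cv2.imwrite("pics/w3.png",o)
E
```

```text
[-0.93  0.3   1.68  0.55  1.09  0.01] [ 0.4139 -0.3005  0.354 ] off [ -2.1   0.5 109.9] twist [-0.   0.   0.3]
[275.02298044 217.20354979]
```

View pics/w3.png

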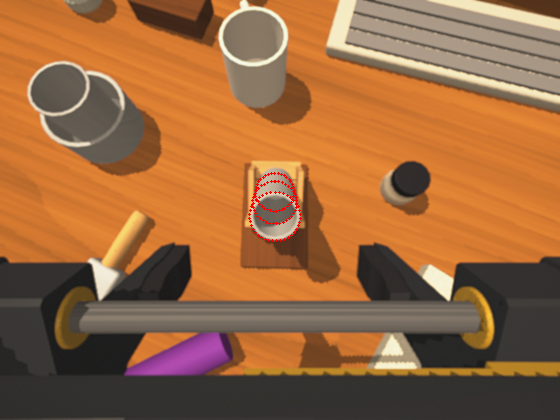

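The wrist view shows the slim mouth at (275,217), matching the prediction, and the rest squarely aligned. I'll advance along the axis and grip.

Emit:
{"method": "play_rows", "body": {"increments": [{"offset": [-2, 0, 12], "twist": [0, 0, 0.3]}, {"offset": [-2, 0, 26], "twist": [0, 0, 0.3]}, {"offset": [-2, 0, 40], "twist": [0, 0, 0.3]}, {"offset": [-2, 0, 54], "twist": [0, 0, 0.3]}, {"offset": [-2, 0, 68], "twist": [0, 0, 0.3]}, {"offset": [-2, 0, 80], "twist": [0, 0, 0.3]}, {"offset": [-2, 0, 92], "twist": [0, 0, 0.3]}, {"offset": [-2, 0, 102], "twist": [0, 0, 0.3]}, {"offset": [-2, 0, 110], "twist": [0, 0, 0.3]}, {"offset": [-2, 0, 110], "twist": [0, 0, 0.3]}]}}

```text
time_s: 12.9
position: [0.4615, -0.2815, 0.2551]
tcp_rot: [[0.817, 0.368, 0.444], [0.322, -0.93, 0.178], [0.478, -0.002, -0.878]]
force: [0.2, -0.2, 0.1]
opening: 0.0881
gripper_force: 0.0
```

Emit:
{"method": "play_rows", "body": {"increments": [{"offset": [0, 0, 0], "twist": [0, 0, 0]}, {"offset": [0, 0, 0], "twist": [0, 0, 0]}, {"offset": [0, 0, 0], "twist": [0, 0, 0]}, {"offset": [0, 0, 0], "twist": [0, 0, 0]}, {"offset": [0, 0, 0], "twist": [0, 0, 0]}, {"offset": [0, 0, 0], "twist": [0, 0, 0]}, {"offset": [0, 0, 0], "twist": [0, 0, 0]}, {"offset": [0, 0, 0], "twist": [0, 0, 0]}, {"offset": [0, 0, 0], "twist": [0, 0, 0]}, {"offset": [0, 0, 0], "twist": [0, 0, 0]}], "gripper": 255, "force": 20}}

```text
time_s: 13.73
position: [0.4612, -0.282, 0.2565]
tcp_rot: [[0.817, 0.367, 0.446], [0.322, -0.93, 0.176], [0.479, 0.0, -0.878]]
force: [-0.4, -1.2, 1.9]
opening: 0.04
gripper_force: 20.0
```

Emit:
{"method": "play_rows", "body": {"increments": [{"offset": [0, 0, 0], "twist": [0, 0, 0]}, {"offset": [0, 0, 0], "twist": [0, 0, 0]}, {"offset": [0, 0, 0], "twist": [0, 0, 0]}, {"offset": [0, 0, -1], "twist": [0, 0, 0]}, {"offset": [0, 0, -2], "twist": [0, 0, 0]}, {"offset": [0, 0, -3], "twist": [0, 0, 0]}, {"offset": [0, 0, -5], "twist": [0, 0, 0]}, {"offset": [0, 0, -7], "twist": [0, 0, 0]}, {"offset": [0, 0, -9], "twist": [0, 0, 0]}, {"offset": [0, 0, -10], "twist": [0, 0, 0]}]}}

```text
time_s: 14.57
position: [0.4566, -0.2837, 0.2655]
tcp_rot: [[0.817, 0.367, 0.445], [0.322, -0.93, 0.176], [0.479, -0.0, -0.878]]
force: [0.4, 0.3, -1.2]
opening: 0.0398
gripper_force: 20.0
```

Emit:
{"method": "play_rows", "body": {"increments": [{"offset": [0, 0, -8], "twist": [0, 0, 0]}, {"offset": [0, 0, -20], "twist": [0, 0, 0]}, {"offset": [0, 0, -33], "twist": [0, 0, 0]}, {"offset": [0, 0, -46], "twist": [0, 0, 0]}, {"offset": [0, 0, -59], "twist": [0, 0, 0]}, {"offset": [0, 0, -72], "twist": [0, 0, 0]}, {"offset": [0, 0, -85], "twist": [0, 0, 0]}, {"offset": [0, 0, -98], "twist": [0, 0, 0]}, {"offset": [0, 0, -108], "twist": [0, 0, 0]}, {"offset": [0, 0, -110], "twist": [0, 0, 0]}]}}

```text
time_s: 15.4
position: [0.407, -0.3035, 0.3639]
tcp_rot: [[0.816, 0.366, 0.447], [0.323, -0.931, 0.173], [0.479, 0.003, -0.878]]
force: [-0.0, -0.6, -1.4]
opening: 0.0398
gripper_force: 20.0
```

```bash
python3 - <<'E'
from g import *
G=np.array([[0,1,0],[1,0,0],[0,0,-1.]])
go([.571,-.06,.40],G)
y=np.array([.367,-.93,0]);y/=np.linalg.norm(y);z=np.array([0,0,-1.])
go([.571,-.12,.40],np.c_[np.cross(y,z),y,z])
print(env.sense()["opening"])
E
```

```text
[-0.95  0.28  1.68  0.54  1.11  0.02] [ 0.407  -0.3035  0.3639] off [ 229.7 -166.4   83.7] twist [ 17.2 -25.  -67. ]
[-0.95  0.28  1.68  0.54  1.11  0.02] [ 0.407  -0.3035  0.3639] off [ 210.4 -110.6   73.3] twist [  0.2 -28.6  -0. ]
0.03975720401561179
```

Emit:
{"method": "play_rows", "body": {"increments": [{"offset": [24, -12, 7], "twist": [0, -3, 0]}, {"offset": [48, -25, 15], "twist": [0, -6, 0]}, {"offset": [75, -40, 25], "twist": [0, -10, 0]}, {"offset": [105, -55, 36], "twist": [0, -14, 0]}, {"offset": [135, -70, 47], "twist": [0, -18, 0]}, {"offset": [165, -86, 57], "twist": [0, -22, 0]}, {"offset": [190, -100, 66], "twist": [0, -26, 0]}, {"offset": [203, -107, 71], "twist": [0.2, -28, 0]}, {"offset": [210, -111, 73], "twist": [0.2, -28.6, 0]}, {"offset": [210, -111, 73], "twist": [0.2, -28.6, 0]}]}}

```text
time_s: 16.23
position: [0.5716, -0.1183, 0.398]
tcp_rot: [[0.929, 0.369, -0.001], [0.369, -0.929, 0.004], [0.0, -0.004, -1.0]]
force: [0.3, -0.3, -1.3]
opening: 0.0399
gripper_force: 20.0
```

```bash
python3 - <<'E'
from g import *
y=np.array([.367,-.93,0]);y/=np.linalg.norm(y);z=np.array([0,0,-1.])
G=np.c_[np.cross(y,z),y,z]; go([.571,-.002,.40],G)
c=env.read_camera("scene");p=env.sense()["position"]
u,v=proj(c,[.571,-.06,.14]).astype(int)
cv2.imwrite("pics/s5.png",cv2.resize(c["image"][v-90:v+90,u-90:u+90],(540,540),interpolation=cv2.INTER_CUBIC)[:,:,::-1])
E
```

```text
[-0.41  0.45  1.32  0.    1.37  0.79] [ 0.5716 -0.1183  0.398 ] off [  42.4 -108.3   -1.5] twist [-0.2 -0.   0.1]
```

View pics/s5.png

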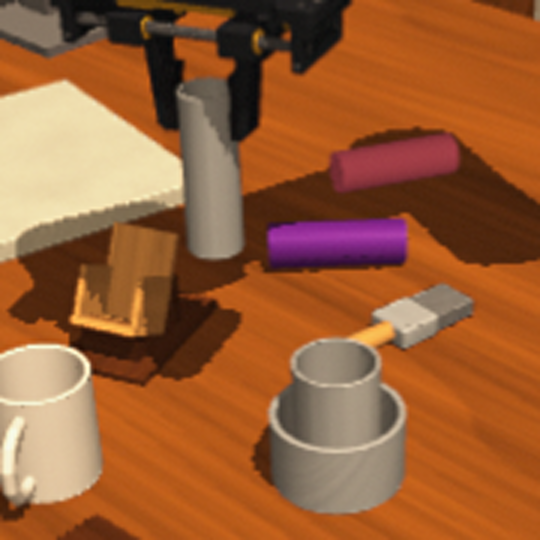

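Slim pot held free of the rest: rim at (203,90), foot at (215,245) in the crop. I'll check its tilt numerically while moving over.

Emit:
{"method": "play_rows", "body": {"increments": [{"offset": [3, -8, 0], "twist": [-0.2, 0, 0]}, {"offset": [8, -22, 0], "twist": [-0.2, 0, 0]}, {"offset": [14, -38, 0], "twist": [-0.2, 0, 0]}, {"offset": [21, -55, 0], "twist": [-0.2, 0, 0]}, {"offset": [28, -73, 0], "twist": [-0.2, 0, 0]}, {"offset": [34, -90, 0], "twist": [-0.2, 0, 0]}, {"offset": [40, -102, 0], "twist": [-0.2, 0, 0]}, {"offset": [42, -108, 0], "twist": [-0.2, 0, 0]}, {"offset": [42, -108, 0], "twist": [-0.2, 0, 0]}, {"offset": [42, -108, 0], "twist": [-0.2, 0, 0]}]}}

```text
time_s: 17.12
position: [0.5703, -0.0036, 0.3987]
tcp_rot: [[0.93, 0.368, 0.0], [0.368, -0.93, -0.0], [0.0, 0.0, -1.0]]
force: [0.6, 0.4, -2.4]
opening: 0.0398
gripper_force: 20.0
```

```bash
python3 - <<'E'
from g import *
c=env.read_camera("scene");S=env.sense();p=S["position"];print(p,S["tcp_rot"].round(3))
# prediction for previous crop
u,v=proj(c,[.571,-.06,.14]).astype(int)
for z in (.398-.135,.398-.255): print("prev crop",((proj(c,[.5716,-.1183,z])-[u-90,v-90])*3).round(0))
o=c["image"][:,:,::-1].copy()
def ring(q,r,col):
    for th in np.linspace(0,6.28,50):
        o[tuple(proj(c,[q[0]+r*np.cos(th),q[1]+r*np.sin(th),q[2]]).round().astype(int)[::-1])]=col
ring([p[0],p[1],p[2]-.255],.02,(0,0,255)); ring([.571,-.002,.095],.031,(0,255,0))
u,v=proj(c,[.571,-.002,.12]).astype(int)
cv2.imwrite("pics/s6.png",cv2.resize(o[v-65:v+65,u-65:u+65],(585,585),interpolation=cv2.INTER_NEAREST))
E
```

```text
[ 0.57030185 -0.00403183  0.39865074] [[ 0.93   0.367  0.   ]
 [ 0.367 -0.93   0.   ]
 [ 0.     0.    -1.   ]]
prev crop [204.  84.]
prev crop [215. 242.]
```

View pics/s6.png

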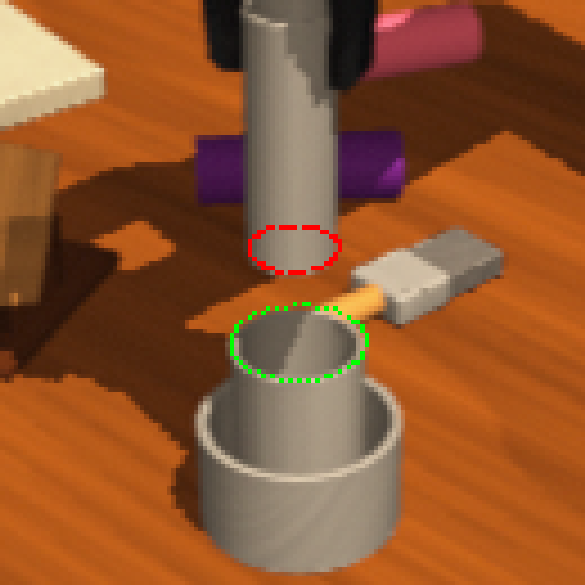

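The foot ring (295,249) and the middle rim ring (299,342) both match the picture. The pot is upright and centred within 2 mm, so I'll lower it.

Emit:
{"method": "play_rows", "body": {"increments": [{"offset": [1, -1, 6], "twist": [0, 0, 0]}, {"offset": [1, -1, 13], "twist": [0, 0, 0]}, {"offset": [1, -1, 20], "twist": [0, 0, 0]}, {"offset": [1, -1, 27], "twist": [0, 0, 0]}, {"offset": [1, -1, 34], "twist": [0, 0, 0]}, {"offset": [1, -1, 41], "twist": [0, 0, 0]}, {"offset": [1, -1, 48], "twist": [0, 0, 0]}, {"offset": [1, -1, 55], "twist": [0, 0, 0]}, {"offset": [1, -1, 62], "twist": [0, 0, 0]}, {"offset": [1, -1, 68], "twist": [0, 0, 0]}]}}

```text
time_s: 18.0
position: [0.5709, -0.0021, 0.3299]
tcp_rot: [[0.93, 0.368, -0.0], [0.368, -0.93, 0.0], [-0.0, -0.0, -1.0]]
force: [0.0, -0.5, -1.7]
opening: 0.0397
gripper_force: 20.0
```

Emit:
{"method": "play_rows", "body": {"increments": [{"offset": [0, 0, 6], "twist": [0, 0, 0]}, {"offset": [0, 0, 12], "twist": [0, 0, 0]}, {"offset": [0, 0, 19], "twist": [0, 0, 0]}, {"offset": [0, 0, 26], "twist": [0, 0, 0]}, {"offset": [0, 0, 33], "twist": [0, 0, 0]}, {"offset": [0, 0, 40], "twist": [0, 0, 0]}, {"offset": [0, 0, 47], "twist": [0, 0, 0]}, {"offset": [0, 0, 53], "twist": [0, 0, 0]}, {"offset": [0, 0, 57], "twist": [0, 0, 0]}, {"offset": [0, 0, 59], "twist": [0, 0, 0]}]}}

```text
time_s: 18.83
position: [0.5708, -0.0021, 0.271]
tcp_rot: [[0.93, 0.368, -0.001], [0.368, -0.93, 0.0], [-0.0, -0.001, -1.0]]
force: [-0.1, 0.3, -2.1]
opening: 0.04
gripper_force: 20.0
```

Emit:
{"method": "play_rows", "body": {"increments": [{"offset": [0, 0, 0.5], "twist": [0, 0, 0]}, {"offset": [0, 0, 1], "twist": [0, 0, 0]}, {"offset": [0, 0, 1.5], "twist": [0, 0, 0]}, {"offset": [0, 0, 2], "twist": [0, 0, 0]}, {"offset": [0, 0, 2.5], "twist": [0, 0, 0]}, {"offset": [0, 0, 3], "twist": [0, 0, 0]}, {"offset": [0, 0, 3.5], "twist": [0, 0, 0]}, {"offset": [0, 0, 4], "twist": [0, 0, 0]}, {"offset": [0, 0, 4.5], "twist": [0, 0, 0]}, {"offset": [0, 0, 4.5], "twist": [0, 0, 0]}]}}

```text
time_s: 19.67
position: [0.5709, -0.0021, 0.2671]
tcp_rot: [[0.93, 0.368, 0.0], [0.368, -0.93, 0.0], [0.0, -0.0, -1.0]]
force: [-0.4, -0.5, -0.9]
opening: 0.0397
gripper_force: 20.0
```

Emit:
{"method": "play_rows", "body": {"increments": [{"offset": [0, 0, 0.2], "twist": [0, 0, 0]}, {"offset": [0, 0, 0.4], "twist": [0, 0, 0]}, {"offset": [0, 0, 0.6], "twist": [0, 0, 0]}, {"offset": [0, 0, 0.8], "twist": [0, 0, 0]}, {"offset": [0, 0, 1], "twist": [0, 0, 0]}, {"offset": [0, 0, 1.2], "twist": [0, 0, 0]}, {"offset": [0, 0, 1.4], "twist": [0, 0, 0]}, {"offset": [0, 0, 1.5], "twist": [0, 0, 0]}, {"offset": [0, 0, 1.5], "twist": [0, 0, 0]}, {"offset": [0, 0, 1.5], "twist": [0, 0, 0]}]}}

```text
time_s: 20.5
position: [0.5709, -0.0021, 0.2657]
tcp_rot: [[0.93, 0.368, 0.0], [0.368, -0.93, 0.0], [0.0, -0.0, -1.0]]
force: [-0.4, 0.2, -0.8]
opening: 0.0399
gripper_force: 20.0
```

Emit:
{"method": "play_rows", "body": {"increments": [{"offset": [0, 0, 0.2], "twist": [0, 0, 0]}, {"offset": [0, 0, 0.4], "twist": [0, 0, 0]}, {"offset": [0, 0, 0.6], "twist": [0, 0, 0]}, {"offset": [0, 0, 0.8], "twist": [0, 0, 0]}, {"offset": [0, 0, 1], "twist": [0, 0, 0]}, {"offset": [0, 0, 1], "twist": [0, 0, 0]}, {"offset": [0, 0, 1], "twist": [0, 0, 0]}, {"offset": [0, 0, 1], "twist": [0, 0, 0]}, {"offset": [0, 0, 1], "twist": [0, 0, 0]}, {"offset": [0, 0, 1], "twist": [0, 0, 0]}]}}

```text
time_s: 21.33
position: [0.5711, -0.0021, 0.2656]
tcp_rot: [[0.93, 0.368, 0.002], [0.368, -0.93, -0.0], [0.002, 0.001, -1.0]]
force: [-0.7, 0.4, 7.1]
opening: 0.04
gripper_force: 20.0
```

Contact at +7 N. I'll release and retreat upwards.

Emit:
{"method": "play_rows", "body": {"increments": [{"offset": [0, 0, -0.4], "twist": [0, 0, 0]}, {"offset": [0, 0, -0.4], "twist": [0, 0, 0]}, {"offset": [0, 0, -0.4], "twist": [0, 0, 0]}, {"offset": [0, 0, -0.4], "twist": [0, 0, 0]}, {"offset": [0, 0, -0.4], "twist": [0, 0, 0]}, {"offset": [0, 0, -0.4], "twist": [0, 0, 0]}, {"offset": [0, 0, -0.4], "twist": [0, 0, 0]}, {"offset": [0, 0, -0.4], "twist": [0, 0, 0]}, {"offset": [0, 0, -0.4], "twist": [0, 0, 0]}, {"offset": [0, 0, -0.4], "twist": [0, 0, 0]}], "gripper": 0}}

```text
time_s: 22.17
position: [0.5709, -0.0021, 0.2651]
tcp_rot: [[0.93, 0.368, 0.0], [0.368, -0.93, 0.0], [0.0, -0.0, -1.0]]
force: [-0.7, -0.5, 0.4]
opening: 0.0877
gripper_force: 0.0
```

Emit:
{"method": "play_rows", "body": {"increments": [{"offset": [0, 0, -5], "twist": [0, 0, 0]}, {"offset": [0, 0, -15], "twist": [0, 0, 0]}, {"offset": [0, 0, -28], "twist": [0, 0, 0]}, {"offset": [0, 0, -42], "twist": [0, 0, 0]}, {"offset": [0, 0, -56], "twist": [0, 0, 0]}, {"offset": [0, 0, -72], "twist": [0, 0, 0]}, {"offset": [0, 0, -90], "twist": [0, 0, 0]}, {"offset": [0, 0, -105], "twist": [0, 0, 0]}, {"offset": [0, 0, -115], "twist": [0, 0, 0]}, {"offset": [0, 0, -120], "twist": [0, 0, 0]}]}}

```text
time_s: 23.0
position: [0.5708, -0.0021, 0.3872]
tcp_rot: [[0.93, 0.368, 0.003], [0.368, -0.93, -0.0], [0.002, 0.001, -1.0]]
force: [0.1, -0.6, 0.5]
opening: 0.0879
gripper_force: 0.0
```

```bash
python3 - <<'E'
from g import *
c=env.read_camera("scene")
cv2.imwrite("pics/final.png",cv2.resize(c["image"][120:340,120:400],(784,600)[:2],interpolation=cv2.INTER_CUBIC)[:,:,::-1])
f=784/280,600/220
for q in ([.571,-.002,.13],[.571,-.002,.095],[.571,-.002,.055]): print(((proj(c,q)-[120,120])*f).round())
E
```

```text
[390. 199.]
[391. 238.]
[392. 282.]
```

View pics/final.png

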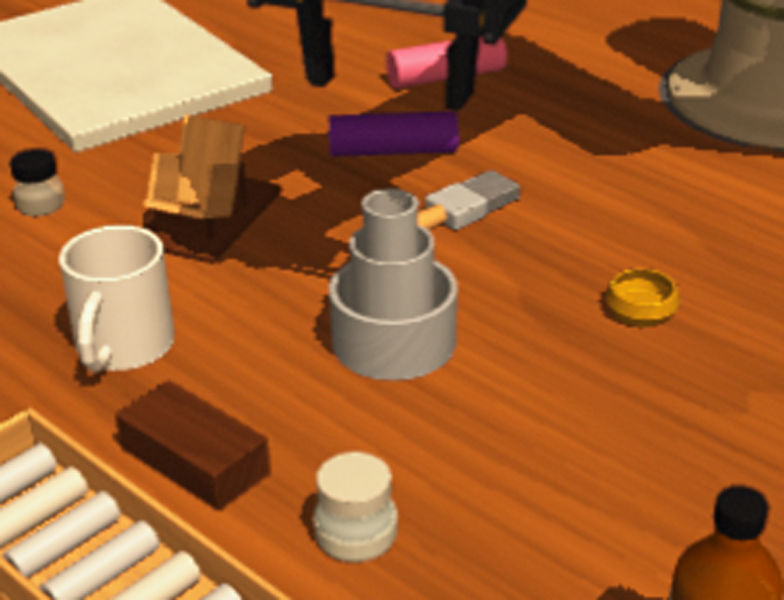

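The three pots stand nested and upright, with rims at (390,203), (391,242) and (393,288), close to the predictions. The other things on the desk look undisturbed.

```bash
python3 -c "
from workcell import env
print(env.close_job())"
```

```text
the job is handed in; nothing more can be done
None
```

The tiered brush holder is made up and handed in at about 23 s: the slim pot stands in the middle pot and the middle pot in the wide one, all upright in the final picture, with the other things on the desk apparently unmoved.

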